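# Lock the board clamp with the ring pin

## Robot

A 6-joint arm with a two-finger parallel gripper is mounted at the origin on the work surface. World frame = base frame: x ahead of the robot, y to its left, z up, the work surface at z = 0. Lengths are in m, angles in degrees, forces in N, time in s.
With the tool pointing down it reaches from about 0.275 to 0.975 m from the base axis. Payload 8.4 kg.
Tool frame: the origin (TCP) lies at the very end of the fingers, on their centre line; the grasp point (between the pads) lies r.pinch_z behind it (r.pinch_z is the distance from the TCP to the grasp point, in m); z points along the fingers, y is the line along which they close (so a half turn about z gives the same grasp; the last joint's range is limited). The gripper opens to 92 mm and grips with 3 to 60 N. Pads are 20 mm wide; open, the fingers measure 128 mm over their backs; the gripper's body (75 mm by 189 mm) begins 69 mm behind the grasp point.
Start: joints at [-72.789, 20.225, 93.587, -0, 66.188, -0.138], TCP at [0.186, -0.597, 0.215] pointing down, gripper open.
Joint ranges: [-150.9, 150.9], [-52.94, 120.26], [3.33, 152.33], [-74.26, 254.26], [0, 154.13], [-172.89, 172.89]. Speed limits (degrees/s): [127.2, 127.2, 159.86, 180, 180, 180].

## Interface

Orientations are given as a 3x3 rotation matrix whose columns are the frame's x, y, z axes.
In Python, from plant import r gives the robot as it stands. The module is installed in compiled form; this text tells all that it offers.
- The arm moves only by the tool play_rows, never from a script. Its argument "rows" is a list of rows, each an object with "rot": the turn, a rotation vector about the tool's x, y, z in degrees, a list of three; "xyz": the shift along the tool's x, y, z in mm, a list of three; "claw": the closure, from -1 (fully open) to 1 (shut). A call has 1 to 12 rows; each row is the pose to reach, as a shift and turn from the pose commanded when the call began, along the tool's axes at that moment; what a row does not reach only later rows make up. A row lasts 1/12 s, in which the tool goes at most 41.7 mm and 7.16 degrees, less where a joint would pass 70% of its speed; a pose out of reach is approached as far as the arm can. A call with a gripper value outside its range is refused whole. The fingers move at their own pace and stop on an object; the grip force is fixed at half the most. Time passes only in rows, so rows that repeat a pose let the fingers close. It gives the time, the measured TCP pose, the force, the opening and the grip force at its end, in the units of the state.
- r.get_state(): the state, without advancing time (a new reading comes with each control period).
- r.grab_frame(name): name is "side" or "top"; returns (picture, depth): 384x512x3 uint8, red, green, blue; 384x512 float32, m along the optical axis (not along the pixel's ray), 0 where there is no reading.
- r.get_calibration(name): a dict with "camera_matrix" (3x3 intrinsics, pixels), "pose" (4x4, takes a point from camera to world coordinates). Camera axes: x right, y down, z forward; pixel columns grow to the right and rows downward; lengths in m; the calibration is good to about 2 mm. A picture is of the moment at which its call begins. get_calibration takes no time and is no camera call.
- r.sign_off(): hands the job in; it is judged then, once.
Trained networks look in the newest picture that a camera, given by its name, has taken for a name from the list of things; names that differ only in an ending like _2 or _b are one class to them, and where a whole thing is asked for, a point or a joint stands for the part that bears it (a point fixed in the world has none). Each returns a list of dicts, best first, with "confidence" (0 to 1); they miss things now and then, are a little off and sometimes report something else, mostly with a low value. They report only what shows in the picture. A call takes as long as a camera call. They do not tell look-alikes from the thing itself.
- r.masks_of(camera, query): "mask" (384x512 bool, what is visible of it) and "bbox" ([left, top, right, bottom] in pixels, round what is visible of it).
- r.landmark_of(camera, query): "centre" ([row, column] in pixels: a listed point, or the origin of a listed thing).
The state is a dict: "t": time; "joints": joint angles; "qvel": joint speeds; "effort": joint torques, N m; "ee_pos": TCP position; "tcp_rot": TCP orientation; "contact_force": force on the tool from outside, world axes, zero at the start; "wrist_torque": the same for the moment, N m; "width": finger opening in m; "grip_force": force on a finger pad.
Only numpy, scipy, OpenCV 4.12 (cv2) and the standard library are available. Lean on these libraries where they do the work, as an engineer would, in place of code of your own. Each camera call takes 0.05 s, during which the arm holds its last target. There are 200 camera calls.

## Task

Swing the clamp arm of the board fixture fully down so that its eye sits between the two lugs. Then push the steel locking pin (the one with the hinged wire ring) all the way through lugs and eye, from whichever side has room, until its head is against the lug, and flip the sprung ring over so that it snaps shut over the pin's end. Leave the bottle, the parts tray, the solder spool and the plain pin where they are.

Things in the scene. Friction and masses are not known exactly. Their poses are not given: they have to be found in the camera images.
- fixture: fixed aluminium board fixture, base 260 x 140 x 15 mm with a green circuit board (up to 42 mm high). Origin on the table; z up; x runs from the two lugs (x = -60 mm) to the clamp hinge (x = +115 mm). The upright lugs are 35 mm wide along x, 8 mm thick, outer faces at y = +-21 mm, inner at +-13 mm, tops 103 mm above the table, the highest part once the clamp is down
- hole (a point): centre between the two lugs on the axis of their holes, 85 mm above the table; axes as the fixture's: y runs along the holes. Each hole is rectangular, 17 mm along x and 16 mm high; the clamp's eye has the same hole and lines up when the clamp is fully down. The pin may enter from either side (+y or -y)
- clamp (a joint): hinge angle of the clamp arm: 0 = fully down against its stop, positive = lifted (rad, at most 0.9). Stiff hinge, stays where it is left; about 5 N pressed straight down at clamp_press shuts it
- clamp_press (a point): point on top of the clamp arm, on its middle line, 70 mm from the hinge axis towards the lugs; with the clamp down it is 69 mm above the table. The arm is a bar 34 mm wide, 18 mm thick, about 140 mm long, then an 18 mm thick upright eye 175 mm from the hinge axis (eye 34 mm tall, its hole at the height of the lug holes)
- clamp_hinge (a point): centre of the clamp's hinge axis, which runs along the fixture's y, 60 mm above the table
- pin: loose steel locking pin lying flat, 0.2 to 0.4 kg with its ring: block head 44 mm long (x), 24 wide (y), 26 tall (z), origin at the centre of the head's underside; shank 13 mm wide, 12 mm tall, from the head's front (x = +22 mm) along +x to x = +78 mm, the last 12 mm a cone ending 4 mm thick; shank axis 13 mm above the head's underside. A wire ring is hinged at the head's rear
- pin_mid (a point): point on the shank's axis 21 mm ahead of the head's front face (body x = +43, z = +13 mm): it coincides with point hole when the pin is fully home. Axes as body pin
- pin_tip (a point): end of the pin's nose, on the axis (body x = +78, z = +13 mm); stands out 14 mm beyond the far lug when home
- pin_hinge (a point): centre of the ring's hinge axis in the head (body x = -16, z = +13 mm); the axis runs along the pin's y, and its 6 mm axle stands out to y = +-33 mm there
- ring (a joint): turn of the ring about pin_hinge: 0 = fully open (lying back behind the head, rising 8 degrees), 1.5 = upright, 3.0 = shut (lying along the shank, crossbar 10 mm beyond the tip). Swings only over the pin's top. A snap spring holds it open below 1.5 and snaps it shut by itself beyond 1.5; it takes about 1 to 1.5 N at the crossbar to bring it over
- ring_bar (a point): middle of the ring's straight crossbar, a 7 mm round wire parallel to the hinge axis, 104 mm from it, straight over 44 mm; the two legs of the ring lie 30 mm either side of the pin's middle (53 mm clear between them) and pass outside the lugs
- bottle: white bottle standing beside the lugs on one side or the other, 60 mm diameter, 130 mm tall, origin at its foot; it blocks that side for the pin; bystander
- tray: low black open parts tray 80 x 60 x 22 mm, on the other side of the lugs, origin under its centre; low enough to pass over; bystander
- plain_pin: plain round steel pin without a ring, 140 mm long along its x, lying flat, 24 mm tall, origin at its middle on the table; not to be used; bystander
- spool: small spool of solder wire standing beside the circuit board, 50 mm diameter, 54 mm tall, origin at its foot; bystander
Mind the look-alikes: they are no part of the job. Of the things like the pin, leave any that is purple or turquoise; of the rest the smaller one is meant.

How it is judged (in metres and radians):
On the way, in this order (a step that is already met when the one before it is completed fails the run):
1. the clamp arm is fully down (value of joint clamp below 0.05 rad), for 0.2 s.
2. the locking pin is through both lugs and the eye (value of joint clamp below 0.06 rad and distance between pin_mid and hole below 0.009 m and angle between the x axis of pin_mid and the y axis of hole, either way round below 0.17 rad), for 0.2 s.
3. the ring is flipped shut over the pin's end (value of joint ring above 2.85 rad), for 0.2 s.
At the end, for the whole second after the job is handed in: the clamp is down (within 0.06 rad), the pin is home through lugs and eye from either side (pin_mid within 9 mm of hole, aligned within 0.17 rad), the ring is shut over its end (within 0.15 rad), and the pin is at rest (all of step 2 and value of joint ring above 2.85 rad and linear speed of pin below 0.02 m/s); the robot touches nothing.
It fails at once if a bystander (bottle, tray, spool or plain pin) is moved by more than 25 mm (distance of any of bottle, tray, plain_pin, spool from where it was at the start of the episode above 0.025 m).
It fails at once if the bottle is tipped over (angle between bottle's own z axis and vertical above 0.5 rad).
It also fails if it takes over 72 s, if anything falls off the work surface, if the arm or the gripper's body presses on something with over 40 N, if the wrist force passes 120 N, or if a joint passes its speed limit or range.

## Working session

There is one attempt and no reset: what is moved stays moved. The work goes in short steps, Python scripts to look and compute and a tool call to move; the robot and the scene stay as the last step left them, time stands still between calls to the robot, and variables do not carry over. Pictures are saved under pics/ and viewed, at most 10 in all, crops included, and the job is handed in when it is done.

Besides the shell and the picture viewer there is one more tool, called after "Request:" as a command line: name --argument value ..., lists and objects as JSON in quotes. play_rows: Moves the arm, as the interface text tells. Its arguments: {"type":"object","properties":{"rows":{"type":"array","items":{"type":"object","properties":{"rot":{"type":"array","items":{"type":"number"}},"xyz":{"type":"array","items":{"type":"number"}},"claw":{"type":"number"}}}}},"required":["rows"]}

```bash
mkdir -p pics; cat > h.py <<'E'
import numpy as np, cv2
from plant import r
def save(cam,name):
    p,d=r.grab_frame(cam); cv2.imwrite('pics/'+name,p[:,:,::-1]); np.save('pics/'+name[:-4]+'.npy',d); return p,d
def world(cam,u,v,z):
    c=r.get_calibration(cam);K=np.array(c['camera_matrix']);T=np.array(c['pose'])
    p=np.linalg.inv(K)@np.array([u,v,1.])*z
    return (T@np.append(p,1))[:3]
def onplane(cam,u,v,h):
    c=r.get_calibration(cam);K=np.array(c['camera_matrix']);T=np.array(c['pose'])
    d=T[:3,:3]@np.linalg.inv(K)@np.array([u,v,1.]);o=T[:3,3]
    return o+d*(h-o[2])/d[2]
def cloud(cam,d):
    c=r.get_calibration(cam);K=np.array(c['camera_matrix']);T=np.array(c['pose'])
    v,u=np.mgrid[:384,:512]
    P=np.linalg.inv(K)@np.stack([u.ravel()*1.,v.ravel(),np.ones(u.size)])*d.ravel()
    return (T[:3,:3]@P+T[:3,3:]).T.reshape(384,512,3)
E
python3 - <<'E'
from h import *
a,_=save('top','t0.png');b,_=save('side','s0.png')
print(r.get_calibration('top'),r.get_calibration('side'),r.pinch_z,r.get_state())
for q in ['pin','pin_mid','pin_tip','pin_hinge','ring_bar','hole','clamp_press','clamp_hinge','bottle','tray','spool','plain_pin','fixture']:
  for c in ['top','side']:
    print(q,c,[(np.round(x['centre']),round(x['confidence'],2)) for x in r.landmark_of(c,q)][:4])
E
```

```text
{'camera_matrix': array([[423.56178441,   0.        , 247.73040164],
       [  0.        , 423.56178441, 196.50631756],
       [  0.        ,   0.        ,   1.        ]]), 'pose': array([[ 0.00863224, -0.99900089,  0.04384863,  0.42918844],
       [-0.99983399, -0.00932647, -0.0156526 , -0.08923309],
       [ 0.01604591, -0.04370623, -0.99891556,  1.52790613],
       [ 0.        ,  0.        ,  0.        ,  1.        ]])} {'camera_matrix': array([[494.87385179,   0.        , 258.84471246],
       [  0.        , 494.87385179, 188.51055173],
       [  0.        ,   0.        ,   1.        ]]), 'pose': array([[-0.97456607, -0.15385648,  0.1629391 ,  0.19169842],
       [-0.22406347,  0.65578908, -0.72092735,  1.23190014],
       [ 0.00406566, -0.73910004, -0.6735834 ,  1.31416401],
       [ 0.        ,  0.        ,  0.        ,  1.        ]])} 0.0187 {'t': 0.1, 'joints': array([-7.27881411e+01,  2.02588760e+01,  9.36239941e+01,  1.59782646e-03,
        6.61860991e+01, -1.35161400e-01]), 'qvel': array([-0.07651934, -0.03612452, -0.03271223,  0.10882317, -0.02008038,
       -0.07189146])
[... 2001 characters left out ...]
rray([164., 321.]), 0.4)]
clamp_press side []
clamp_hinge top [(array([134., 214.]), 0.55)]
clamp_hinge side [(array([203., 194.]), 0.69), (array([159., 262.]), 0.41)]
bottle top [(array([176., 267.]), 0.69)]
bottle side [(array([184., 243.]), 0.93)]
tray top [(array([196., 177.]), 0.79)]
tray side [(array([250., 246.]), 0.58), (array([216., 230.]), 0.23)]
spool top [(array([167., 185.]), 0.46)]
spool side [(array([239., 214.]), 0.55), (array([211., 228.]), 0.18)]
plain_pin top [(array([201., 109.]), 0.45)]
plain_pin side [(array([310., 227.]), 0.54)]
fixture top [(array([171., 221.]), 0.85), (array([162., 321.]), 0.47), (array([200., 174.]), 0.38)]
fixture side [(array([216., 231.]), 0.57)]
```

View pics/t0.png

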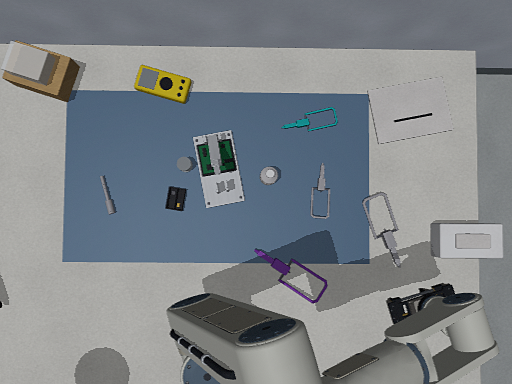

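View pics/s0.png

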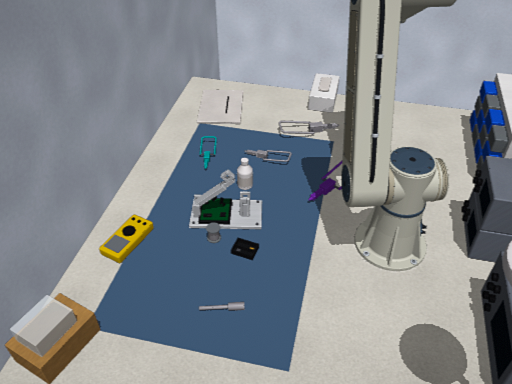

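The top view shows the fixture at about (218,168), with its lugs toward the robot. The bottle is on the right at (270,175) and the tray on the left at (176,198). The smaller grey pin is at (320,190) with its tip up, and the larger grey look-alike is at (382,225). The pin therefore has to enter from the left (+y).

```bash
cat > m.py <<'E'
from h import *
for cam in ['top','side']:
    p=cv2.imread(f'pics/{cam[0]}0.png'); d=np.load(f'pics/{cam[0]}0.npy'); C=cloud(cam,d); np.save(f'pics/C_{cam}.npy',C)
    print(cam,'table z', np.median(C[...,2][(C[...,0]>.35)&(C[...,0]<.5)&(abs(C[...,1])<.3)]))
C=np.load('pics/C_top.npy'); p=cv2.imread('pics/t0.png')
roi=np.zeros((384,512),bool); roi[120:215,185:250]=1
m=roi&(C[...,2]>.009)
n,l,st,_=cv2.connectedComponentsWithStats(m.astype(np.uint8))
k=1+np.argmax(st[1:,4]); m=l==k; print('area',st[k])
q=C[m]; 
rect=cv2.minAreaRect((q[:,:2]*1000).astype(np.float32)); print('rect',rect)
z=C[...,2]
for name,(a,b,c,e) in dict(bottle=(158,192,255,285),tray=(180,215,160,190),spool=(152,175,174,196),lugs=(172,200,205,240)).items():
    s=C[a:b,c:e].reshape(-1,3); 
    t=s[s[:,2]>(0.008 if name in('tray',) else .04 if name=='spool' else .09)]
    print(name,len(t),t.min(0).round(3),t.max(0).round(3),np.median(t,0).round(3))
roi[:]=0; roi[155:222,305:335]=1
s=C[roi&(z>.006)]; print('pin',len(s),s.min(0).round(3),s.max(0).round(3))
h=C[roi&(z>.02)]; print('head',cv2.minAreaRect((h[:,:2]*1000).astype(np.float32)),np.median(h,0))
for q in ['pin','pin_mid','pin_tip','pin_hinge','ring_bar']: pass
im=np.hstack([cv2.resize(p[120:215,170:290],None,fx=3.3,fy=3.3,interpolation=cv2.INTER_CUBIC),cv2.resize(p[150:245,300:410],None,fx=3.3,fy=3.3,interpolation=cv2.INTER_CUBIC)])
cv2.imwrite('pics/crop0.png',im); print(im.shape)
E
python3 m.py
```

```text
top table z 0.0008225108194179764
side table z 0.0018548499282038389
area [ 193  130   52   78 2739]
rect ((571.0870361328125, -10.69476318359375), (309.4572448730469, 139.95077514648438), 11.524362564086914)
bottle 149 [ 0.429 -0.204  0.09 ] [ 0.594 -0.089  1.528] [ 0.566 -0.181  0.1  ]
tray 147 [ 0.429 -0.089  0.008] [0.546 0.184 1.528] [0.491 0.146 0.017]
spool 161 [ 0.429 -0.089  0.046] [0.631 0.136 1.528] [0.608 0.114 0.054]
lugs 75 [ 0.429 -0.089  0.09 ] [0.567 0.003 1.528] [ 0.533 -0.016  0.103]
pin 395 [ 0.41  -0.424  0.006] [ 0.649 -0.089  1.528]
head ((447.8077392578125, -276.78375244140625), (167.00885009765625, 337.9288024902344), 31.968717575073242) [ 0.48521517 -0.37064481  0.02606686]
(314, 759, 3)
```

View pics/crop0.png

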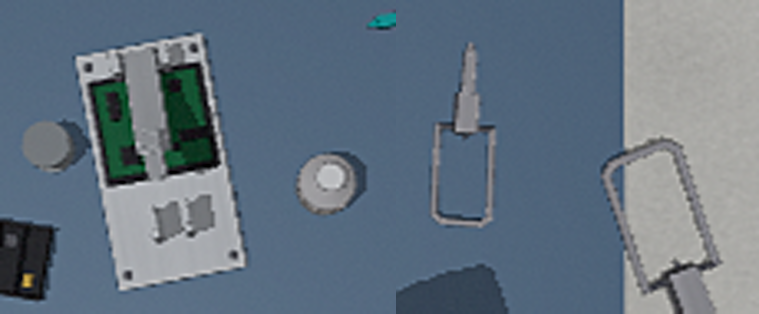

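```bash
cat > m2.py <<'E'
from h import *
C=np.load('pics/C_top.npy'); z=C[...,2]; ok=z<.4; p=cv2.imread('pics/t0.png')
def sel(a,b,c,e,lo,hi): 
    m=np.zeros((384,512),bool); m[a:b,c:e]=1; return m&ok&(z>lo)&(z<hi)
def rect(pts): return cv2.minAreaRect((pts[:,:2]*1000).astype(np.float32))
m=sel(125,212,188,248,.010,.05); n,l,st,_=cv2.connectedComponentsWithStats(m.astype(np.uint8)); k=1+np.argmax(st[1:,4]); q=C[l==k]; b=rect(q);print('base',b,len(q))
L=sel(172,200,205,240,.09,.115); n,l,st,c=cv2.connectedComponentsWithStats(L.astype(np.uint8))
for k in range(1,n):
    print('lug',st[k],rect(C[l==k]),np.median(C[l==k],0).round(4))
for nm,a in dict(bottle=(155,192,250,285,.03,.2),bottletop=(155,192,250,285,.12,.2),tray=(180,215,160,190,.01,.03),spool=(152,175,174,196,.048,.06),
  press=(130,180,190,240,.05,.2)).items():
    s=C[sel(*a)]; print(nm,rect(s),s[:,2].max())
A=C[sel(125,182,200,232,.07,.3)]; 
print('arm pts',A[np.argsort(A[:,0])][::max(1,len(A)//12)].round(3).tolist())
P=sel(155,222,303,337,.005,.05); print('pin',rect(C[P]),P.sum())
H=sel(155,222,303,337,.021,.05); s=C[H]; print('head+',len(s),rect(s),s[np.argsort(s[:,0])][::max(1,len(s)//15)].round(3).tolist())
R=sel(193,222,303,337,.005,.05); print('ringrows',[(v,C[v,:,:][R[v]].round(3).tolist()) for v in (195,203,210,216) if R[v].any()])
S=sel(155,188,303,337,.007,.05);
for v in range(160,192,3):
    x=C[v][sel(155,195,303,337,.007,.05)[v]]; 
    if len(x): print(v,x.mean(0).round(4),x.min(0).round(3),x.max(0).round(3))
E
python3 m2.py
```

```text
base ((595.4014282226562, -5.7371826171875), (259.7442932128906, 139.95077514648438), 11.524361610412598) 2144
lug [224 180   4  11  28] ((530.1629638671875, -36.43273162841797), (34.24203872680664, 7.879405498504639), 11.339067459106445) [ 0.5299 -0.0377  0.1023]
lug [214 182   4  11  27] ((523.3419189453125, -3.2481179237365723), (34.317405700683594, 7.513166904449463), 11.113757133483887) [ 0.5231 -0.0042  0.1017]
bottle ((567.7637939453125, -181.192626953125), (58.447261810302734, 56.794189453125), 45.30774688720703) 0.13539498282117401
bottletop ((567.6337280273438, -182.68699645996094), (23.488298416137695, 23.642730712890625), 0.9766168594360352) 0.13539498282117401
tray ((486.5168762207031, 146.91763305664062), (61.005123138427734, 80.08625030517578), 81.23299407958984) 0.02953232373181902
spool ((607.3086547851562, 112.6664810180664), (46.41596221923828, 46.469512939453125), 2.3056693077087402) 0.05971786103571697
press ((635.4468383789062, 35.71802520751953), (155.44650268554688, 112.24282836914062), 3.2553834915161133) 0.19982890046452528
arm pts [[0.543, -0.034, 0.102], [
[... 1775 characters left out ...]
9 -0.38   0.011]
166 [ 0.6078 -0.3726  0.0152] [ 0.607 -0.382  0.007] [ 0.609 -0.355  0.022]
169 [ 0.597  -0.3773  0.0154] [ 0.596 -0.406  0.007] [ 0.598 -0.351  0.023]
172 [ 0.5858 -0.3766  0.0191] [ 0.585 -0.381  0.013] [ 0.586 -0.37   0.024]
175 [ 0.5753 -0.3698  0.0151] [ 0.575 -0.382  0.01 ] [ 0.576 -0.34   0.022]
178 [ 0.5639 -0.3764  0.0227] [ 0.563 -0.395  0.008] [ 0.565 -0.364  0.03 ]
181 [ 0.5532 -0.3725  0.0218] [ 0.553 -0.385  0.009] [ 0.554 -0.362  0.03 ]
184 [ 0.5426 -0.3681  0.019 ] [ 0.542 -0.385  0.009] [ 0.543 -0.33   0.026]
187 [ 0.5316 -0.3667  0.0223] [ 0.531 -0.384  0.014] [ 0.532 -0.343  0.029]
190 [ 0.5213 -0.37    0.0165] [ 0.521 -0.404  0.009] [ 0.522 -0.337  0.028]
```

```bash
cat > m3.py <<'E'
from h import *
p=cv2.imread('pics/t0.png')
roi=p[155:222,303:337].astype(int)
g=(abs(roi.max(2)-roi.min(2))<22)&(roi.mean(2)>95)
for v in range(0,67):
    u=np.where(g[v])[0]+303
    if len(u): 
        row=v+155; h=.026 if 177<row<192 else .016 if row<=177 else .02
        w=onplane('top',(u.min()+u.max())/2,row,h)
        print(row,u.min(),u.max(),len(u),w[:2].round(4),end=' | ')
        if v%2: print()
C=np.load('pics/C_side.npy'); z=C[...,2]
m=np.zeros((384,512),bool); m[180:225,225:260]=1
m&=(z>.094)&(z<.115); n,l,st,c=cv2.connectedComponentsWithStats(m.astype(np.uint8))
for k in range(1,n):
  if st[k,4]>5: print('lug side',st[k],cv2.minAreaRect((C[l==k][:,:2]*1000).astype(np.float32)),np.median(C[l==k],0))
for q,h in [('hole',.085),('clamp_hinge',.06)]:
  for x in r.landmark_of('top',q): print(q,x['confidence'],onplane('top',x['centre'][1],x['centre'][0],h))
  for x in r.landmark_of('side',q): print(q,x['confidence'],onplane('side',x['centre'][1],x['centre'][0],h))
E
python3 m3.py
```

```text
163 322 323 2 [ 0.6187 -0.3808] | 164 322 322 1 [ 0.615 -0.379] | 
165 321 323 3 [ 0.6114 -0.379 ] | 166 321 323 3 [ 0.6078 -0.379 ] | 
167 321 323 3 [ 0.6042 -0.379 ] | 168 321 323 3 [ 0.6006 -0.379 ] | 
169 321 323 3 [ 0.597 -0.379] | 170 321 323 3 [ 0.5934 -0.379 ] | 
171 320 323 4 [ 0.5898 -0.3772] | 172 320 323 4 [ 0.5862 -0.3772] | 
173 320 323 4 [ 0.5825 -0.3772] | 174 320 323 4 [ 0.5789 -0.3772] | 
175 320 323 4 [ 0.5753 -0.3772] | 176 320 323 4 [ 0.5717 -0.3772] | 
177 320 323 4 [ 0.5681 -0.3772] | 178 319 324 6 [ 0.5636 -0.3753] | 
179 319 325 7 [ 0.5601 -0.3771] | 180 319 324 6 [ 0.5565 -0.3753] | 
181 319 324 6 [ 0.5529 -0.3753] | 182 319 324 6 [ 0.5493 -0.3753] | 
183 319 324 6 [ 0.5458 -0.3753] | 184 318 324 7 [ 0.5422 -0.3736] | 
185 318 324 7 [ 0.5386 -0.3736] | 186 318 324 7 [ 0.535  -0.3736] | 
187 312 324 8 [ 0.5314 -0.3628] | 188 312 324 9 [ 0.5278 -0.3629] | 
189 312 329 9 [ 0.5243 -0.3718] | 190 311 329 4 [ 0.5207 -0.37  ] | 
191 311 329 4 [ 0.5171 -0.37  ] | 192 311 329 5 [ 0.5139 -0.3711] | 
193 311 329 5 [ 0.5103 -0.3711] | 194 311 329 4 [ 0.5068 -0.3711] | 

[... 783 characters left out ...]
-0.3712] | 218 321 326 6 [ 0.4212 -0.3838] | 
lug side [240 191  10   5  35] ((531.05029296875, -35.124595642089844), (32.507835388183594, 21.00374412536621), 14.831534385681152) [ 0.53160063 -0.0314998   0.10050862]
lug side [239 198  10   4  31] ((526.0690307617188, -0.9884939193725586), (32.13009262084961, 16.79670524597168), 14.872642517089844) [5.25598813e-01 4.46322612e-04 9.95189085e-02]
hole 0.64 [ 0.52918287 -0.01352618  0.085     ]
hole 0.61 [ 0.61305196 -0.36093092  0.085     ]
hole 0.84 [ 0.51931518 -0.01999515  0.085     ]
clamp_hinge 0.55 [0.71143647 0.00555895 0.06      ]
clamp_hinge 0.69 [0.70691858 0.01815046 0.06      ]
clamp_hinge 0.41 [ 0.52383115 -0.28681186  0.06      ]
```

```bash
cat > g.py <<'E'
from h import *
from scipy.spatial.transform import Rotation as Ro
YF=11.4; hole=np.array([.5275,-.019,.085]); pin=np.array([.5435,-.3745]); YP=-3.7
def down(yaw): # tool x at world yaw, z down
    c,s=np.cos(np.radians(yaw)),np.sin(np.radians(yaw)); return np.array([[c,s,0],[s,-c,0],[0,0,-1.]])
def fx(x,y,z): 
    c,s=np.cos(np.radians(YF)),np.sin(np.radians(YF)); return np.array([hole[0]+c*(x+.06)-s*y,hole[1]+s*(x+.06)+c*y,z])
def go(pos,R=None):
    s=r.get_state(); R0=np.array(s['tcp_rot']); 
    d=R0.T@(np.array(pos)-s['ee_pos'])*1000
    rv=Ro.from_matrix(R0.T@R).as_rotvec(degrees=True) if R is not None else 0
    print('xyz',d.round(1),'rot',np.round(rv,2),'|t',round(s['t'],2),s['ee_pos'].round(4),'F',s['contact_force'].round(1),'w',round(s['width'],4),s['grip_force'])
E
python3 -c "
from g import *
go(fx(.045,0,.27),down(YF))
go(fx(.045,0,.15),down(YF))"
```

```text
xyz [ 602.3 -438.6  -55.4] rot [-0.    0.    5.95] |t 1.6 [ 0.1864 -0.5965  0.2146] F [ 0.4 -0.1  0.5] w 0.0918 0.0
xyz [ 602.3 -438.6   64.6] rot [-0.    0.    5.95] |t 1.6 [ 0.1864 -0.5965  0.2146] F [ 0.4 -0.1  0.5] w 0.0918 0.0
```

Request:
play_rows --rows '[{"xyz": [0, 0, -70], "rot": [0, 0, 0], "claw": 1}, {"xyz": [0, 0, -70], "rot": [0, 0, 0], "claw": 1}, {"xyz": [602, -438, -70], "rot": [0, 0, 6], "claw": 1}, {"xyz": [602, -438, -70], "rot": [0, 0, 6], "claw": 1}, {"xyz": [602, -438, -70], "rot": [0, 0, 6], "claw": 1}, {"xyz": [602, -438, -70], "rot": [0, 0, 6], "claw": 1}, {"xyz": [602, -438, -70], "rot": [0, 0, 6], "claw": 1}, {"xyz": [602, -438, -70], "rot": [0, 0, 6], "claw": 1}, {"xyz": [602, -438, -70], "rot": [0, 0, 6], "claw": 1}, {"xyz": [602, -438, -70], "rot": [0, 0, 6], "claw": 1}, {"xyz": [602, -438, -70], "rot": [0, 0, 6], "claw": 1}, {"xyz": [602, -438, -70], "rot": [0, 0, 6], "claw": 1}]'

```text
t: 2.6
ee_pos: [0.4357, -0.2603, 0.2849]
tcp_rot: [[0.98, 0.197, 0.001], [0.197, -0.98, -0.0], [0.001, 0.0, -1.0]]
contact_force: [0.7, -0.8, 0.5]
width: 0.0141
grip_force: 0.0
```

```bash
python3 -c "
from g import *
go(fx(.045,0,.27),down(YF))"
```

```text
xyz [ 242.4 -218.7   14.9] rot [ 0.03 -0.03 -0.06] |t 2.6 [ 0.4357 -0.2603  0.2849] F [ 0.7 -0.8  0.5] w 0.0141 0.0
```

Request:
play_rows --rows '[{"xyz": [242, -219, 0], "rot": [0, 0, 0], "claw": 1}, {"xyz": [242, -219, 0], "rot": [0, 0, 0], "claw": 1}, {"xyz": [242, -219, 0], "rot": [0, 0, 0], "claw": 1}, {"xyz": [242, -219, 0], "rot": [0, 0, 0], "claw": 1}, {"xyz": [242, -219, 0], "rot": [0, 0, 0], "claw": 1}, {"xyz": [242, -219, 0], "rot": [0, 0, 0], "claw": 1}, {"xyz": [242, -219, 0], "rot": [0, 0, 0], "claw": 1}, {"xyz": [242, -219, 0], "rot": [0, 0, 0], "claw": 1}, {"xyz": [242, -219, 0], "rot": [0, 0, 0], "claw": 1}, {"xyz": [242, -219, 0], "rot": [0, 0, 0], "claw": 1}, {"xyz": [242, -219, 0], "rot": [0, 0, 0], "claw": 1}]'

```text
t: 3.52
ee_pos: [0.6285, -0.0001, 0.2842]
tcp_rot: [[0.98, 0.197, -0.001], [0.197, -0.98, -0.0], [-0.001, 0.0, -1.0]]
contact_force: [-0.3, -0.1, 0.1]
width: 0.0007
grip_force: 0.0
```

```bash
python3 -c "
from g import *
go(fx(.045,0,.07),down(YF)); p,d=save('side','s1.png'); cv2.imwrite('pics/s1c.png',cv2.resize(p[120:270,160:360,::-1],None,fx=3,fy=3))"
```

```text
xyz [  2.5  -1.5 214.2] rot [ 0.01  0.06 -0.02] |t 3.52 [ 6.285e-01 -1.000e-04  2.842e-01] F [-0.3 -0.1  0.1] w 0.0007 0.0
```

View pics/s1c.png

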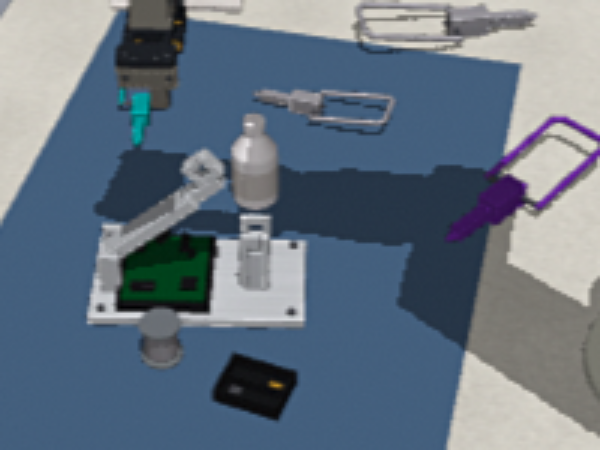

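The side crop shows the clamp arm raised, its eye at about (205,165). The lugs are at (255,250), and the gripper is above the arm. Pressing down next.

Request:
play_rows --rows '[{"xyz": [2, 0, 40], "rot": [0, 0, 0], "claw": 1}, {"xyz": [2, 0, 80], "rot": [0, 0, 0], "claw": 1}, {"xyz": [2, 0, 115], "rot": [0, 0, 0], "claw": 1}, {"xyz": [2, 0, 140], "rot": [0, 0, 0], "claw": 1}, {"xyz": [2, 0, 155], "rot": [0, 0, 0], "claw": 1}, {"xyz": [2, 0, 165], "rot": [0, 0, 0], "claw": 1}, {"xyz": [2, 0, 175], "rot": [0, 0, 0], "claw": 1}, {"xyz": [2, 0, 185], "rot": [0, 0, 0], "claw": 1}, {"xyz": [2, 0, 193], "rot": [0, 0, 0], "claw": 1}, {"xyz": [2, 0, 200], "rot": [0, 0, 0], "claw": 1}, {"xyz": [2, 0, 206], "rot": [0, 0, 0], "claw": 1}, {"xyz": [2, 0, 209], "rot": [0, 0, 0], "claw": 1}]'

```text
t: 4.57
ee_pos: [0.6308, 0.0006, 0.0749]
tcp_rot: [[0.98, 0.197, -0.0], [0.197, -0.98, -0.0], [-0.0, -0.0, -1.0]]
contact_force: [-0.9, -0.6, 0.6]
width: 0.0002
grip_force: 0.6
```

Request:
play_rows --rows '[{"xyz": [0, 0, 2], "rot": [0, 0, 0], "claw": 1}, {"xyz": [0, 0, 4], "rot": [0, 0, 0], "claw": 1}, {"xyz": [0, 0, 6], "rot": [0, 0, 0], "claw": 1}, {"xyz": [0, 0, 6], "rot": [0, 0, 0], "claw": 1}]'

```text
t: 4.9
ee_pos: [0.6312, 0.0007, 0.0696]
tcp_rot: [[0.98, 0.197, 0.0], [0.197, -0.98, 0.0], [0.0, 0.0, -1.0]]
contact_force: [-0.1, -0.7, 0.3]
width: 0.0003
grip_force: 0.0
```

```bash
python3 -c "
from g import *
go(fx(.045,0,.07),down(YF)); p,d=save('side','s2.png'); cv2.imwrite('pics/s2c.png',cv2.resize(p[120:270,160:360,::-1],None,fx=3,fy=3))"
```

```text
xyz [-0.6 -1.2 -0.4] rot [ 0.   -0.03 -0.05] |t 4.9 [0.6312 0.0007 0.0696] F [-0.1 -0.7  0.3] w 0.0003 0.0
```

View pics/s2c.png

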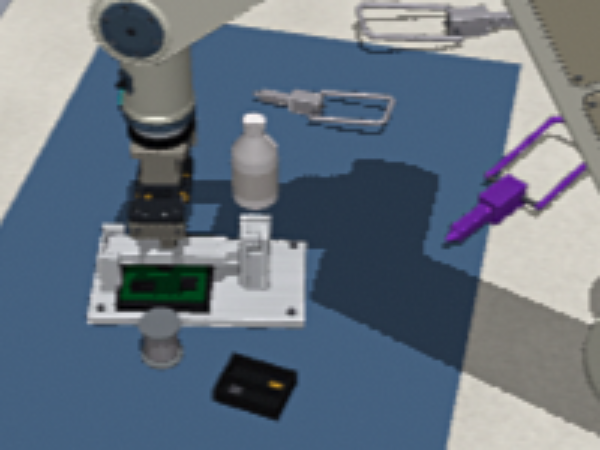

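The clamp is nearly down and its eye is between the lugs at (255,250). I'll press until the stop shows as a force.

Request:
play_rows --rows '[{"xyz": [0, 0, 2], "rot": [0, 0, 0], "claw": 1}, {"xyz": [0, 0, 4], "rot": [0, 0, 0], "claw": 1}, {"xyz": [0, 0, 4], "rot": [0, 0, 0], "claw": 1}]'

```text
t: 5.2
ee_pos: [0.6316, 0.0007, 0.0692]
tcp_rot: [[0.98, 0.197, 0.001], [0.197, -0.98, 0.0], [0.001, 0.0, -1.0]]
contact_force: [-11.0, 0.4, 33.0]
width: 0.0006
grip_force: 16.4
```

```bash
python3 -c "
from g import *
go([.5525,-.3751,.16],down(YP+180))"
```

```text
xyz [-151.4  352.9  -90.9] rot [ 1.0000e-01 -0.0000e+00 -1.6495e+02] |t 5.2 [0.6316 0.0007 0.0692] F [-11.    0.4  33. ] w 0.0006 16.442342003574595
```

Request:
play_rows --rows '[{"xyz": [0, 0, -40], "rot": [0, 0, 0], "claw": 1}, {"xyz": [0, 0, -80], "rot": [0, 0, 0], "claw": 1}, {"xyz": [0, 0, -120], "rot": [0, 0, 0], "claw": 1}, {"xyz": [0, 0, -150], "rot": [0, 0, -7], "claw": 1}, {"xyz": [-15, 35, -150], "rot": [0, 0, -14], "claw": 0}, {"xyz": [-30, 70, -150], "rot": [0, 0, -21], "claw": -1}, {"xyz": [-45, 105, -150], "rot": [0, 0, -28], "claw": -1}, {"xyz": [-60, 140, -150], "rot": [0, 0, -35], "claw": -1}, {"xyz": [-75, 175, -150], "rot": [0, 0, -42], "claw": -1}, {"xyz": [-90, 210, -150], "rot": [0, 0, -49], "claw": -1}, {"xyz": [-105, 245, -150], "rot": [0, 0, -56], "claw": -1}, {"xyz": [-120, 280, -150], "rot": [0, 0, -63], "claw": -1}]'

```text
t: 6.2
ee_pos: [0.5679, -0.2993, 0.2159]
tcp_rot: [[0.264, 0.965, 0.001], [0.965, -0.264, -0.0], [-0.0, 0.001, -1.0]]
contact_force: [1.4, 0.1, -0.2]
width: 0.0513
grip_force: 0.0
```

```bash
python3 -c "
from g import *
go([.5525,-.3751,.14],down(YP+180))"
```

```text
xyz [-77.1   5.1  75.9] rot [ 3.000e-02  4.000e-02 -1.016e+02] |t 6.2 [ 0.5679 -0.2993  0.2159] F [ 1.4  0.1 -0.2] w 0.0513 0.0
```

Request:
play_rows --rows '[{"xyz": [-30, 2, 0], "rot": [0, 0, -7], "claw": -1}, {"xyz": [-60, 4, 0], "rot": [0, 0, -14], "claw": -1}, {"xyz": [-77, 5, 0], "rot": [0, 0, -21], "claw": -1}, {"xyz": [-77, 5, 10], "rot": [0, 0, -28], "claw": -1}, {"xyz": [-77, 5, 20], "rot": [0, 0, -35], "claw": -1}, {"xyz": [-77, 5, 30], "rot": [0, 0, -42], "claw": -1}, {"xyz": [-77, 5, 40], "rot": [0, 0, -49], "claw": -1}, {"xyz": [-77, 5, 50], "rot": [0, 0, -56], "claw": -1}, {"xyz": [-77, 5, 60], "rot": [0, 0, -63], "claw": -1}, {"xyz": [-77, 5, 76], "rot": [0, 0, -70], "claw": -1}, {"xyz": [-77, 5, 76], "rot": [0, 0, -77], "claw": -1}, {"xyz": [-77, 5, 76], "rot": [0, 0, -84], "claw": -1}]'

```text
t: 7.2
ee_pos: [0.552, -0.3726, 0.1384]
tcp_rot: [[-0.932, 0.363, -0.001], [0.363, 0.932, 0.001], [0.002, 0.0, -1.0]]
contact_force: [0.5, -0.3, 0.1]
width: 0.0918
grip_force: 0.0
```

```bash
python3 -c "
from g import *
go([.5525,-.3751,.005],down(YP+180)); print(r.get_state()['joints'])"
```

```text
xyz [ -1.6  -2.2 133.4] rot [  0.04  -0.09 -17.6 ] |t 7.2 [ 0.552  -0.3726  0.1384] F [ 0.5 -0.3  0.1] w 0.0918 0.0
[-3.41515348e+01  2.80852060e+01  9.18574119e+01  2.73229877e-03
  6.01551538e+01 -1.02850075e+02]
```

Request:
play_rows --rows '[{"xyz": [-1.6, -2.2, 20], "rot": [0, 0, -7], "claw": -1}, {"xyz": [-1.6, -2.2, 40], "rot": [0, 0, -14], "claw": -1}, {"xyz": [-1.6, -2.2, 60], "rot": [0, 0, -17.6], "claw": -1}, {"xyz": [-1.6, -2.2, 90], "rot": [0, 0, -17.6], "claw": -1}, {"xyz": [-1.6, -2.2, 115], "rot": [0, 0, -17.6], "claw": -1}, {"xyz": [-1.6, -2.2, 128], "rot": [0, 0, -17.6], "claw": -1}, {"xyz": [-1.6, -2.2, 133], "rot": [0, 0, -17.6], "claw": -1}, {"xyz": [-1.6, -2.2, 133], "rot": [0, 0, -17.6], "claw": -1}]'

```text
t: 7.87
ee_pos: [0.5528, -0.3754, 0.0057]
tcp_rot: [[-0.997, 0.071, -0.001], [0.071, 0.997, 0.001], [0.001, 0.001, -1.0]]
contact_force: [0.1, -0.1, 0.3]
width: 0.0918
grip_force: 0.0
```

```bash
python3 -c "
from g import *
go([.5525,-.3751,.005],down(YP+180)); p,d=save('top','t1.png'); q,d=save('side','s3.png'); cv2.imwrite('pics/t1c.png',np.hstack([cv2.resize(p[140:230,280:360,::-1],(400,450)),cv2.resize(q[130:175,230:270,::-1],(400,450))]))"
```

```text
xyz [0.3 0.2 0.7] rot [ 0.05 -0.08 -0.35] |t 7.87 [ 0.5528 -0.3754  0.0057] F [ 0.1 -0.1  0.3] w 0.0918 0.0
```

View pics/t1c.png

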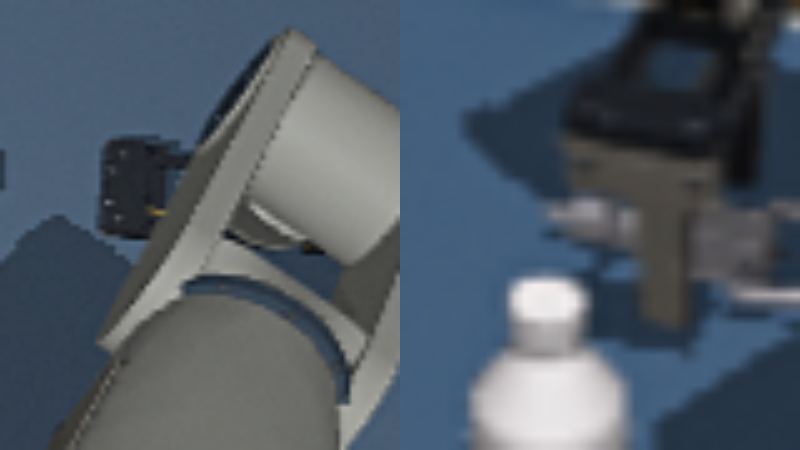

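In the side crop the near finger at (665,230) stands beside the front part of the head, clear of the ring leg on the right. Closing.

Request:
play_rows --rows '[{"xyz": [0, 0, 0], "rot": [0, 0, 0], "claw": 1}, {"xyz": [0, 0, 0], "rot": [0, 0, 0], "claw": 1}, {"xyz": [0, 0, 0], "rot": [0, 0, 0], "claw": 1}, {"xyz": [0, 0, 0], "rot": [0, 0, 0], "claw": 1}, {"xyz": [0, 0, 0], "rot": [0, 0, 0], "claw": 1}, {"xyz": [0, 0, 0], "rot": [0, 0, 0], "claw": 1}, {"xyz": [0, 0, 0], "rot": [0, 0, 0], "claw": 1}, {"xyz": [0, 0, 0], "rot": [0, 0, 0], "claw": 1}, {"xyz": [0, 0, 0], "rot": [0, 0, 0], "claw": 1}, {"xyz": [0, 0, 0], "rot": [0, 0, 0], "claw": 1}, {"xyz": [0, 0, 0], "rot": [0, 0, 0], "claw": 1}, {"xyz": [0, 0, 0], "rot": [0, 0, 0], "claw": 1}]'

```text
t: 8.97
ee_pos: [0.5532, -0.3755, 0.0065]
tcp_rot: [[-0.997, 0.071, -0.0], [0.071, 0.997, 0.0], [0.0, 0.0, -1.0]]
contact_force: [-0.4, 1.5, 0.3]
width: 0.0238
grip_force: 29.9
```

```bash
python3 -c "
from g import *
go(fx(-.06,.115,.20),down(YF+90))"
```

```text
xyz [  81.5  464.6 -193.3] rot [ 1.000e-02 -2.000e-02  7.455e+01] |t 8.97 [ 0.5532 -0.3755  0.0065] F [-0.4  1.5  0.3] w 0.0238 29.909520149230957
```

Request:
play_rows --rows '[{"xyz": [0, 0, -15], "rot": [0, 0, 0], "claw": 1}, {"xyz": [0, 0, -45], "rot": [0, 0, 0], "claw": 1}, {"xyz": [0, 0, -80], "rot": [0, 0, 0], "claw": 1}, {"xyz": [0, 0, -115], "rot": [0, 0, 0], "claw": 1}, {"xyz": [0, 0, -150], "rot": [0, 0, 0], "claw": 1}, {"xyz": [0, 0, -185], "rot": [0, 0, 0], "claw": 1}, {"xyz": [0, 0, -215], "rot": [0, 0, 0], "claw": 1}, {"xyz": [0, 0, -230], "rot": [0, 0, 0], "claw": 1}, {"xyz": [0, 0, -230], "rot": [0, 0, 0], "claw": 1}]'

```text
t: 9.72
ee_pos: [0.5547, -0.3769, 0.2422]
tcp_rot: [[-0.997, 0.071, 0.006], [0.071, 0.997, -0.004], [-0.006, -0.004, -1.0]]
contact_force: [-0.4, 0.3, -2.6]
width: 0.0238
grip_force: 29.9
```

```bash
python3 -c "
from g import *
go(fx(-.06,.115,.235),down(YF+90))
p,d=save('top','t2.png'); q,d=save('side','s4.png'); cv2.imwrite('pics/t2c.png',np.hstack([cv2.resize(p[120:240,270:400,::-1],(400,369)),cv2.resize(q[60:180,190:320,::-1],(400,369))]))"
```

```text
xyz [ 83.1 466.    4.8] rot [4.000e-02 4.600e-01 7.455e+01] |t 9.72 [ 0.5547 -0.3769  0.2422] F [-0.4  0.3 -2.6] w 0.0238 29.909841120243073
```

View pics/t2c.png

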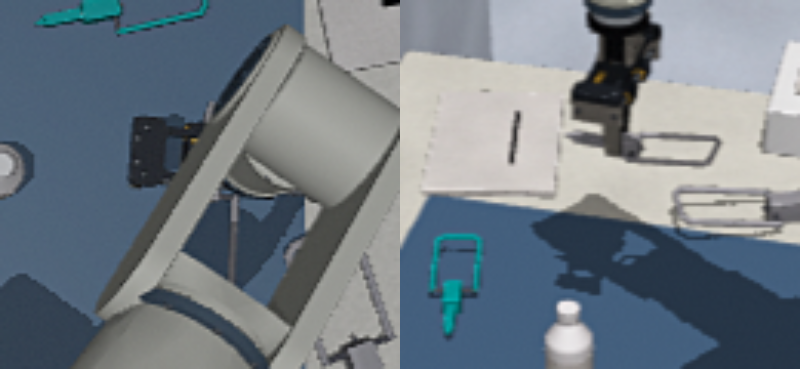

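The side crop shows the pin held level, its head at the fingers (630,145) and the ring extending right to (715,145). Moving over.

Request:
play_rows --rows '[{"xyz": [3, 20, 0], "rot": [0, 0, 4], "claw": 1}, {"xyz": [10, 55, 0], "rot": [0, 0, 10], "claw": 1}, {"xyz": [17, 92, 0], "rot": [0, 0, 16], "claw": 1}, {"xyz": [24, 130, 0], "rot": [0, 0, 22], "claw": 1}, {"xyz": [31, 170, 0], "rot": [0, 0, 29], "claw": 1}, {"xyz": [38, 210, 0], "rot": [0, 0, 36], "claw": 1}, {"xyz": [45, 250, 0], "rot": [0, 0, 43], "claw": 1}, {"xyz": [52, 290, 0], "rot": [0, 0, 50], "claw": 1}, {"xyz": [59, 330, 0], "rot": [0, 0, 56], "claw": 1}, {"xyz": [66, 370, 0], "rot": [0, 0, 62], "claw": 1}, {"xyz": [73, 408, 0], "rot": [0, 0, 68], "claw": 1}, {"xyz": [79, 440, 0], "rot": [0, 0, 74.5], "claw": 1}]'

```text
t: 10.82
ee_pos: [0.5037, 0.0684, 0.2346]
tcp_rot: [[-0.2, 0.98, -0.004], [0.98, 0.2, -0.0], [0.0, -0.004, -1.0]]
contact_force: [0.6, -0.4, -2.7]
width: 0.0238
grip_force: 29.9
```

```bash
python3 -c "
from g import *
go(fx(-.06,.115,.11),down(YF+90))"
```

```text
xyz [ 24.5   6.5 124.6] rot [-0.2  -0.02  0.14] |t 10.82 [0.5037 0.0684 0.2346] F [ 0.6 -0.4 -2.7] w 0.0238 29.905594289302826
```

Request:
play_rows --rows '[{"xyz": [24.5, 6.5, 0], "rot": [0, 0, 0], "claw": 1}, {"xyz": [24.5, 6.5, 30], "rot": [0, 0, 0], "claw": 1}, {"xyz": [24.5, 6.5, 65], "rot": [0, 0, 0], "claw": 1}, {"xyz": [24.5, 6.5, 100], "rot": [0, 0, 0], "claw": 1}, {"xyz": [24.5, 6.5, 130], "rot": [0, 0, 0], "claw": 1}, {"xyz": [24.5, 6.5, 150], "rot": [0, 0, 0], "claw": 1}, {"xyz": [24.5, 6.5, 156], "rot": [0, 0, 0], "claw": 1}, {"xyz": [24.5, 6.5, 156], "rot": [0, 0, 0], "claw": 1}, {"xyz": [24.5, 6.5, 156], "rot": [0, 0, 0], "claw": 1}]'

```text
t: 11.57
ee_pos: [0.5068, 0.0919, 0.0804]
tcp_rot: [[-0.205, 0.979, -0.001], [0.979, 0.205, -0.0], [0.0, -0.001, -1.0]]
contact_force: [-0.0, 0.1, -1.5]
width: 0.0237
grip_force: 29.9
```

```bash
cat > m4.py <<'E'
from g import *
go(fx(-.06,.115,.0785),down(YF+90))
p,d=save('top','t3.png'); q,e=save('side','s5.png')
cv2.imwrite('pics/t3c.png',np.hstack([cv2.resize(p[150:220,175:245,::-1],(400,400),interpolation=cv2.INTER_CUBIC),cv2.resize(q[180:250,205:275,::-1],(400,400),interpolation=cv2.INTER_CUBIC)]))
for cam,d in (('top',d),('side',e)):
    C=cloud(cam,d); z=C[...,2]; f=(C[...,:2]-hole[:2])@np.array([[.9803,-.1977],[.1977,.9803]]) # fixture coords rel to lugs
    L=(z>.094)&(z<.112)&(abs(f[...,0])<.03)&(abs(f[...,1])<.03); g=f[L]*1000
    print(cam,'lug x',np.percentile(g[:,0],[2,50,98]).round(1),'y',np.percentile(g[:,1],[2,98]).round(1))
    S=(z>.07)&(z<.1)&(abs(f[...,0])<.02)&(f[...,1]>.028)&(f[...,1]<.095); g=f[S]*1000
    if len(g):
        print(' shank n',len(g),'tip y',g[:,1].min().round(1))
        for a in range(28,95,8):
            k=(g[:,1]>a)&(g[:,1]<=a+8)
            if k.sum()>2: print('  ',a,k.sum(),'x',g[k,0].min().round(1),g[k,0].mean().round(1),g[k,0].max().round(1),'zmax',(z[S][k]*1000).max().round(1),(z[S][k]*1000).mean().round(1))
E
python3 m4.py
```

```text
xyz [ 2.3 -1.6  1.9] rot [-0.07 -0.    0.43] |t 11.57 [0.5068 0.0919 0.0804] F [-0.   0.1 -1.5] w 0.0237 29.909772276878357
top lug x [-17.6  -0.5  16.2] y [-20.9  19.3]
 shank n 32 tip y 43.4
   44 5 x -4.6 -0.7 2.5 zmax 93.0 90.2
   52 8 x -7.0 -1.9 3.6 zmax 95.3 91.4
   60 10 x -6.0 0.1 5.6 zmax 93.8 91.3
   68 7 x -6.8 -0.6 6.0 zmax 95.0 90.7Traceback (most recent call last):
  File "m4.py", line 8, in <module>
    print(cam,'lug x',np.percentile(g[:,0],[2,50,98]).round(1),'y',np.percentile(g[:,1],[2,98]).round(1))
                      ~~~~~~~~~~~~~^^^^^^^^^^^^^^^^^^
    return _quantile_unchecked(
        a, q, axis, out, overwrite_input, method, keepdims, weights)
    return _ureduce(a,
                    func=_quantile_ureduce_func,
    ...<5 lines>...
                    overwrite_input=overwrite_input,
                    method=method)
    r = func(a, **kwargs)
    result = _quantile(arr,
                       quantiles=q,
    ...<2 lines>...
                       out=out,
                       weights=wgt)
    slices_having_nans = np.isnan(arr[-1, ...])
                                  ~~~^^^^^^^^^
IndexError: index -1 is out of bounds for axis 0 with size 0
```

View pics/t3c.png

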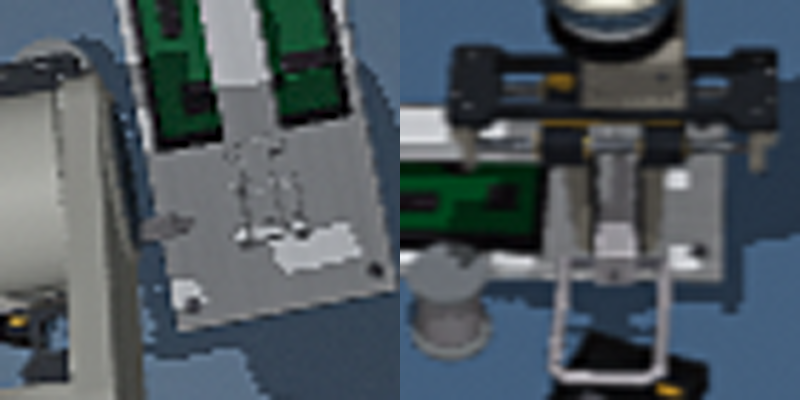

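The top crop shows the shank tip at (180,225), in line with the lugs at (270,205). The side crop shows the head held between the fingers with the open ring behind. Measured misalignment is within 1 mm, so I'm inserting slowly.

Request:
play_rows --rows '[{"xyz": [0, -0.5, 2], "rot": [0, 0, 0.4], "claw": 1}, {"xyz": [-8, -0.5, 2], "rot": [0, 0, 0.4], "claw": 1}, {"xyz": [-16, -0.5, 2], "rot": [0, 0, 0.4], "claw": 1}, {"xyz": [-22, -0.5, 2], "rot": [0, 0, 0.4], "claw": 1}, {"xyz": [-28, -0.5, 2], "rot": [0, 0, 0.4], "claw": 1}, {"xyz": [-34, -0.5, 2], "rot": [0, 0, 0.4], "claw": 1}, {"xyz": [-34, -0.5, 2], "rot": [0, 0, 0.4], "claw": 1}]'

```text
t: 12.25
ee_pos: [0.5139, 0.0573, 0.0787]
tcp_rot: [[-0.197, 0.98, 0.0], [0.98, 0.197, -0.0], [-0.0, 0.0, -1.0]]
contact_force: [0.3, -0.2, -3.8]
width: 0.0234
grip_force: 29.9
```

```bash
python3 -c "
from g import *
go(fx(-.06,.0333,.0785),down(YF+90));print(r.get_state()['wrist_torque'])"
```

```text
xyz [-44.2  -1.8   0.2] rot [ 0.01  0.01 -0.03] |t 12.25 [0.5139 0.0573 0.0787] F [ 0.3 -0.2 -3.8] w 0.0234 29.909656941890717
[-0.08213596 -0.07260465  0.00611459]
```

Request:
play_rows --rows '[{"xyz": [-6, 0, 0], "rot": [0, 0, 0], "claw": 1}, {"xyz": [-12, 0, 0], "rot": [0, 0, 0], "claw": 1}, {"xyz": [-18, 0, 0], "rot": [0, 0, 0], "claw": 1}, {"xyz": [-24, 0, 0], "rot": [0, 0, 0], "claw": 1}, {"xyz": [-30, 0, 0], "rot": [0, 0, 0], "claw": 1}, {"xyz": [-35, 0, 0], "rot": [0, 0, 0], "claw": 1}, {"xyz": [-38, 0, 0], "rot": [0, 0, 0], "claw": 1}, {"xyz": [-38, 0, 0], "rot": [0, 0, 0], "claw": 1}]'

```text
t: 12.92
ee_pos: [0.5213, 0.0207, 0.0786]
tcp_rot: [[-0.198, 0.98, 0.0], [0.98, 0.198, -0.0], [-0.0, 0.0, -1.0]]
contact_force: [-0.6, -0.7, -2.2]
width: 0.0235
grip_force: 29.9
```

Request:
play_rows --rows '[{"xyz": [-2, 0, 0], "rot": [0, 0, 0], "claw": 1}, {"xyz": [-4, 0, 0], "rot": [0, 0, 0], "claw": 1}, {"xyz": [-5, 0, 0], "rot": [0, 0, 0], "claw": 1}, {"xyz": [-5, 0, 0], "rot": [0, 0, 0], "claw": 1}]'

```text
t: 13.25
ee_pos: [0.5221, 0.0164, 0.0786]
tcp_rot: [[-0.198, 0.98, 0.0], [0.98, 0.198, -0.0], [-0.0, 0.0, -1.0]]
contact_force: [0.5, -0.0, -2.8]
width: 0.024
grip_force: 29.9
```

```bash
python3 -c "
from g import *
go(fx(-.06,.0333,.0785),down(YF+90))"
```

```text
xyz [-2.4 -1.7  0.1] rot [0.   0.   0.04] |t 13.25 [0.5221 0.0164 0.0786] F [ 0.5 -0.  -2.8] w 0.024 29.9098339676857
```

Request:
play_rows --rows '[{"xyz": [-1, 0, 0], "rot": [0, 0, 0], "claw": 1}, {"xyz": [-2, 0, 0], "rot": [0, 0, 0], "claw": 1}, {"xyz": [-3, 0, 0], "rot": [0, 0, 0], "claw": 1}, {"xyz": [-3, 0, 0], "rot": [0, 0, 0], "claw": 1}]'

```text
t: 13.58
ee_pos: [0.5222, 0.0157, 0.0786]
tcp_rot: [[-0.197, 0.98, -0.001], [0.98, 0.197, 0.004], [0.004, -0.0, -1.0]]
contact_force: [-1.9, 14.3, -0.9]
width: 0.0239
grip_force: 29.9
```

Contact at 14 N, about where home was expected. Releasing, then backing off upward.

Request:
play_rows --rows '[{"xyz": [1, 0, 0], "rot": [0, 0, 0], "claw": 0.3}, {"xyz": [1, 0, 0], "rot": [0, 0, 0], "claw": -0.2}, {"xyz": [1, 0, 0], "rot": [0, 0, 0], "claw": -0.2}, {"xyz": [1, 0, 0], "rot": [0, 0, 0], "claw": -0.2}, {"xyz": [1, 0, 0], "rot": [0, 0, 0], "claw": -0.2}, {"xyz": [1, 0, -20], "rot": [0, 0, 0], "claw": -0.2}, {"xyz": [1, 0, -50], "rot": [0, 0, 0], "claw": -0.2}, {"xyz": [1, 0, -90], "rot": [0, 0, 0], "claw": -0.2}, {"xyz": [30, 0, -120], "rot": [0, 0, 0], "claw": 0.5}, {"xyz": [70, 0, -120], "rot": [0, 0, 0], "claw": 1}, {"xyz": [110, 0, -120], "rot": [0, 0, 0], "claw": 1}, {"xyz": [150, 0, -120], "rot": [0, 0, 0], "claw": 1}]'

```text
t: 14.58
ee_pos: [0.493, 0.1617, 0.1996]
tcp_rot: [[-0.197, 0.98, 0.002], [0.98, 0.197, 0.001], [0.0, 0.002, -1.0]]
contact_force: [0.3, -0.4, 0.2]
width: 0.0306
grip_force: 0.0
```

```bash
cat > m5.py <<'E'
from g import *
import sys
n=sys.argv[1]
s=r.get_state(); print(s['t'],s['ee_pos'],s['width'],s['joints'])
p,d=save('top',f't{n}.png'); q,e=save('side',f's{n}.png')
cv2.imwrite(f'pics/v{n}.png',np.hstack([cv2.resize(p[140:230,150:260,::-1],(400,327),interpolation=cv2.INTER_CUBIC),cv2.resize(q[165:275,190:300,::-1],(400,400),interpolation=cv2.INTER_CUBIC)[:327]]))
for cam,d in (('top',d),('side',e)):
    C=cloud(cam,d); z=C[...,2]; f=(C[...,:2]-hole[:2])@np.array([[.9803,-.1977],[.1977,.9803]])
    S=(z>.06)&(z<.13)&(abs(f[...,0])<.045)&(f[...,1]>-.07)&(f[...,1]<.2); g=np.c_[f[S],z[S]]*1000
    print(cam)
    for a in range(-70,200,8):
        k=(g[:,1]>a)&(g[:,1]<=a+8)
        if k.sum()>1: print('  ',a,k.sum(),'x',g[k,0].min().round(1),g[k,0].max().round(1),'z',g[k,2].min().round(1),np.median(g[k,2]).round(1),g[k,2].max().round(1))
E
python3 m5.py 6
```

```text
14.5833 [0.49300449 0.16168646 0.19963526] 0.030596605921431652 [ 1.79949980e+01  1.16326974e+01  1.07451355e+02 -5.20726198e-03
  6.07959291e+01  6.65022815e+00]
top
   -30 6 x -2.2 2.2 z 88.0 89.9 93.9
   -22 29 x -18.2 44.6 z 62.2 101.1 105.9
   -14 32 x -18.2 44.4 z 63.9 90.8 104.7
   -6 44 x -18.5 43.8 z 63.1 98.6 105.3
   2 38 x -17.2 44.0 z 62.3 94.6 108.5
   10 29 x -18.2 43.5 z 63.0 99.7 106.9
   18 20 x -17.7 16.4 z 74.0 95.4 103.8
   26 17 x -12.2 11.6 z 88.5 92.6 98.8
   34 19 x -12.6 10.5 z 74.6 93.1 98.5
   42 18 x -12.6 12.0 z 82.2 92.3 101.2
   50 22 x -30.2 25.8 z 73.1 92.2 97.3
   58 38 x -33.9 32.1 z 73.8 84.6 98.1
   66 12 x -32.1 31.7 z 75.8 82.0 89.1
   74 10 x -33.9 32.6 z 77.4 79.8 86.3
   82 8 x -32.3 30.9 z 76.9 82.9 87.0
   90 11 x -34.3 32.3 z 77.8 80.7 88.5
   98 10 x -33.2 30.5 z 79.4 83.2 89.3
   106 9 x -34.3 31.5 z 79.1 81.3 86.4
   114 10 x -33.2 30.1 z 80.6 82.4 93.6
   122 11 x -34.9 31.8 z 79.9 84.9 91.8
   130 8 x -32.9 29.0 z 74.9 85.1 89.0
   138 10 x -34.9 31.7 z 77.9 84.3 88.3
   146 11 x -34.2 29.3 z 79.6 84.0 86.4
   154 19 x -32.0 30.3 z 7
[... 276 characters left out ...]
9.3 97.1 108.9
   26 5 x 6.9 14.5 z 80.1 94.6 98.1
   34 8 x -0.6 10.0 z 90.3 95.3 101.1
   42 4 x -0.9 9.7 z 92.8 93.3 98.7
   50 8 x -1.3 9.4 z 89.5 92.8 97.6
   58 26 x -29.5 23.4 z 69.9 83.4 96.2
   66 16 x -29.9 19.2 z 73.2 85.6 95.7
   74 5 x -30.3 1.3 z 79.3 83.0 86.7
   82 6 x -30.4 32.1 z 79.3 82.5 86.2
   90 6 x -30.8 31.9 z 78.7 81.2 84.3
   98 5 x -31.1 30.9 z 80.9 83.1 86.6
   106 8 x -31.5 30.6 z 79.9 85.0 87.5
   114 4 x 26.5 29.9 z 82.7 84.0 88.4
   122 9 x -32.1 33.0 z 81.0 83.2 90.7
   130 2 x 29.1 32.5 z 83.2 84.7 86.3
   138 9 x -32.6 31.8 z 82.9 88.7 90.7
   146 8 x -33.0 31.6 z 82.1 83.3 91.1
   154 8 x -30.0 30.8 z 82.1 84.9 95.9
   162 32 x -33.4 27.1 z 79.4 86.3 91.0
```

View pics/v6.png

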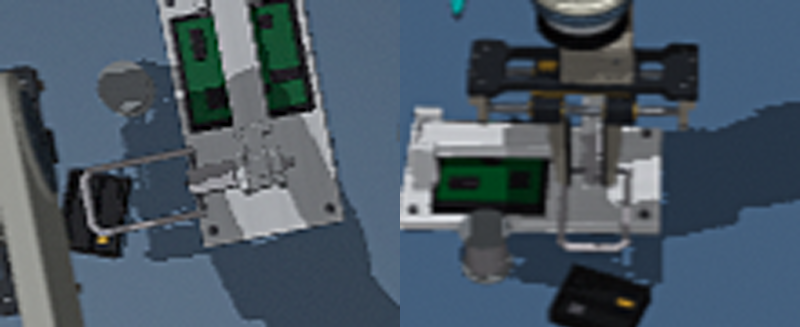

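The pin is through: its tip shows at (290,160) in the top crop, the head is against the lug, and the open ring droops over the tray with its bar near y=162 mm, as expected for home. Next I tilt the closed fingers 45° to sweep the ring up from below.

```bash
cat >> g.py <<'E'
RT=down(YF+90)@Ro.from_euler('y',-45,degrees=True).as_matrix()
E
python3 -c "
from g import *
go(fx(-.06,.235,.20),RT)"
```

```text
xyz [47.8 -1.4 -0.9] rot [  0.15 -45.09   0.22] |t 14.68 [0.4921 0.1649 0.199 ] F [0.3 0.1 0.3] w 0.0227 0.0
```

Request:
play_rows --rows '[{"xyz": [20, -1, -10], "rot": [0, -5, 0], "claw": 1}, {"xyz": [35, -1, -15], "rot": [0, -12, 0], "claw": 1}, {"xyz": [48, -1, -15], "rot": [0, -19, 0], "claw": 1}, {"xyz": [48, -1, -15], "rot": [0, -26, 0], "claw": 1}, {"xyz": [48, -1, -15], "rot": [0, -33, 0], "claw": 1}, {"xyz": [48, -1, -10], "rot": [0, -40, 0], "claw": 1}, {"xyz": [48, -1, 0], "rot": [0, -45, 0], "claw": 1}, {"xyz": [48, -1, 0], "rot": [0, -45, 0], "claw": 1}, {"xyz": [48, -1, 0], "rot": [0, -45, 0], "claw": 1}]'

```text
t: 15.43
ee_pos: [0.482, 0.2073, 0.1971]
tcp_rot: [[-0.144, 0.98, 0.139], [0.692, 0.2, -0.694], [-0.707, -0.004, -0.707]]
contact_force: [0.2, -0.1, 0.3]
width: 0.0002
grip_force: 0.0
```

```bash
python3 -c "
from g import *
for y,z in ((.235,.053),(.176,.053),(.165,.064)): go(fx(-.061,y,z),RT)
print(r.get_state()['joints'])
R=np.array(r.get_state()['tcp_rot']);p=fx(-.061,.176,.053)
for th in range(0,116,9):
  a=np.radians(th); q=fx(-.061,.061+.104*np.cos(a),.065+.104*np.sin(a)); print(th,(R.T@(q-p)*1000).round(0))
"
```

```text
xyz [104.8  -0.6  99. ] rot [-0.07  0.01  0.22] |t 15.43 [0.482  0.2073 0.1971] F [ 0.2 -0.1  0.3] w 0.0002 0.0
xyz [ 63.1  -0.7 140.7] rot [-0.07  0.01  0.22] |t 15.43 [0.482  0.2073 0.1971] F [ 0.2 -0.1  0.3] w 0.0002 0.0
xyz [ 47.6  -0.8 140.7] rot [-0.07  0.01  0.22] |t 15.43 [0.482  0.2073 0.1971] F [ 0.2 -0.1  0.3] w 0.0002 0.0
[ 46.43601783  28.20098317  98.68474354 -35.53817546  84.33101568
  48.61065583]
0 [-16.  -0.  -1.]
9 [-29.  -0. -11.]
18 [-43.  -0. -20.]
27 [-58.  -0. -26.]
36 [-74.  -0. -30.]
45 [-90.  -0. -31.]
54 [-106.   -0.  -30.]
63 [-122.   -1.  -26.]
72 [-137.   -1.  -20.]
81 [-151.   -1.  -11.]
90 [-163.   -1.   -1.]
99 [-174.   -1.   12.]
108 [-182.   -1.   26.]
```

Request:
play_rows --rows '[{"xyz": [25, 0, 20], "rot": [0, 0, 0], "claw": 1}, {"xyz": [52, 0, 46], "rot": [0, 0, 0], "claw": 1}, {"xyz": [79, 0, 73], "rot": [0, 0, 0], "claw": 1}, {"xyz": [105, 0, 99], "rot": [0, 0, 0], "claw": 1}, {"xyz": [105, 0, 99], "rot": [0, 0, 0], "claw": 1}, {"xyz": [90, 0, 114], "rot": [0, 0, 0], "claw": 1}, {"xyz": [75, -0.5, 129], "rot": [0, 0, 0], "claw": 1}, {"xyz": [63, -0.7, 141], "rot": [0, 0, 0], "claw": 1}, {"xyz": [63, -0.7, 141], "rot": [0, 0, 0], "claw": 1}]'

```text
t: 16.18
ee_pos: [0.4935, 0.1501, 0.0569]
tcp_rot: [[-0.137, 0.981, 0.139], [0.694, 0.195, -0.693], [-0.707, 0.001, -0.708]]
contact_force: [-0.4, 0.4, -0.2]
width: 0.0005
grip_force: 0.0
```

```bash
python3 -c "
from g import *
go(fx(-.061,.176,.053),RT)
q,e=save('side','s7.png'); cv2.imwrite('pics/v7.png',cv2.resize(q[150:260,190:330,::-1],(700,550),interpolation=cv2.INTER_CUBIC))"
```

```text
xyz [ 5.2 -1.1  0.3] rot [-0.06 -0.04 -0.16] |t 16.18 [0.4935 0.1501 0.0569] F [-0.4  0.4 -0.2] w 0.0005 0.0
```

View pics/v7.png

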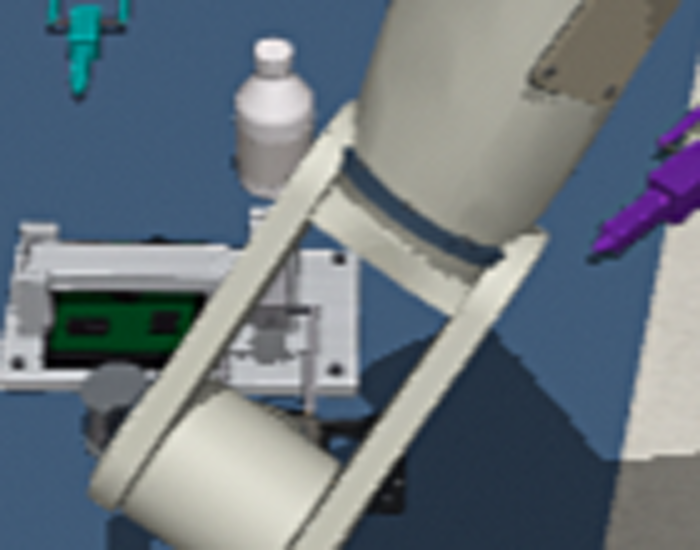

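The arm covers the fingers in this side view. The ring leg at (312,360) and the pin look undisturbed, and contact force is zero. Sweeping up the first part of the arc.

Request:
play_rows --rows '[{"xyz": [-8, 0, 0], "rot": [0, 0, 0], "claw": 1}, {"xyz": [-16, 0, -1], "rot": [0, 0, 0], "claw": 1}, {"xyz": [-29, 0, -11], "rot": [0, 0, 0], "claw": 1}, {"xyz": [-43, 0, -20], "rot": [0, 0, 0], "claw": 1}, {"xyz": [-58, 0, -26], "rot": [0, 0, 0], "claw": 1}, {"xyz": [-74, 0, -30], "rot": [0, 0, 0], "claw": 1}, {"xyz": [-90, 0, -31], "rot": [0, 0, 0], "claw": 1}, {"xyz": [-90, 0, -31], "rot": [0, 0, 0], "claw": 1}]'

```text
t: 16.9
ee_pos: [0.502, 0.1117, 0.1426]
tcp_rot: [[-0.138, 0.98, 0.142], [0.694, 0.198, -0.692], [-0.707, 0.003, -0.708]]
contact_force: [-0.4, 0.9, -0.2]
width: 0.0004
grip_force: 0.4
```

```bash
python3 -c "
from g import *
p=.061+.104*.707; go(fx(-.061,p,.065+.0735),RT)
d=r.grab_frame('side')[0];im,_=save('top','t8.png')
cv2.imwrite('pics/v8.png',np.hstack([cv2.resize(im[140:230,150:260,::-1],(400,327)),cv2.resize(d[130:240,180:315,::-1],(400,327))]))"
```

```text
xyz [ 3.9 -1.8  1.9] rot [ 0.14 -0.04 -0.11] |t 16.9 [0.502  0.1117 0.1426] F [-0.4  0.9 -0.2] w 0.0004 0.36752172745764256
```

View pics/v8.png

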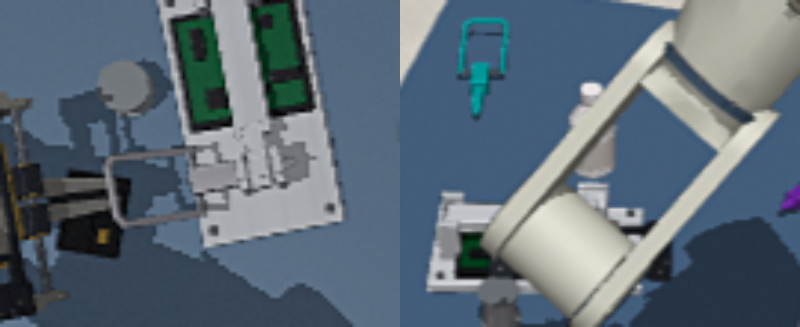

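The ring is lifting: its bar has moved in from (85,200) to (112,190) with the fingers behind it. I've used up my picture views (11, one over the limit of 10), so I'll use numbers only from here. Finishing the arc.

Request:
play_rows --rows '[{"xyz": [-16, 0, 1], "rot": [0, 0, 0], "claw": 1}, {"xyz": [-32, 0, 5], "rot": [0, 0, 0], "claw": 1}, {"xyz": [-47, 0, 11], "rot": [0, 0, 0], "claw": 1}, {"xyz": [-61, 0, 20], "rot": [0, 0, 0], "claw": 1}, {"xyz": [-73, 0, 30], "rot": [0, 0, 0], "claw": 1}, {"xyz": [-84, 0, 43], "rot": [0, 0, 0], "claw": 1}, {"xyz": [-92, 0, 57], "rot": [0, 0, 0], "claw": 1}, {"xyz": [-92, 0, 57], "rot": [0, 0, 0], "claw": 1}, {"xyz": [-92, 0, 57], "rot": [0, 0, 0], "claw": 1}]'

```text
t: 17.75
ee_pos: [0.5213, 0.0075, 0.1646]
tcp_rot: [[-0.139, 0.981, 0.138], [0.693, 0.196, -0.693], [-0.707, -0.001, -0.707]]
contact_force: [-0.4, 1.6, -1.6]
width: 0.0005
grip_force: 0.9
```

```bash
sed -i '/imwrite/d; s/(z<.13)/(z<.21)/' m5.py; python3 m5.py 9
```

```text
17.75 [0.52133034 0.00754702 0.1646109 ] 0.0004908596794397068 [ 28.40300054  24.14937659 111.36412465 -46.3679205   68.99583779
  44.10262293]
top
   -38 2 x -2.4 0.5 z 81.7 84.8 88.0
   -30 8 x -4.9 5.8 z 82.3 88.3 90.6
   -22 29 x -18.1 43.7 z 70.1 101.4 107.5
   -14 34 x -18.3 45.0 z 64.1 86.4 107.7
   -6 42 x -18.4 43.4 z 64.4 98.3 105.3
   2 37 x -17.2 44.8 z 63.6 94.3 106.2
   10 31 x -18.3 43.3 z 60.5 99.9 108.8
   18 56 x -34.2 31.3 z 93.9 180.7 187.4
   26 33 x -35.3 31.0 z 93.9 180.3 188.9
   34 33 x -34.4 30.6 z 93.8 189.2 199.1
   42 39 x -33.8 30.6 z 85.9 195.9 207.9
   50 31 x -32.9 30.8 z 83.0 205.0 209.8
   58 10 x -30.2 28.2 z 80.3 85.6 208.6
   66 6 x -20.0 1.8 z 198.5 207.5 209.6
side
   2 4 x 30.6 44.9 z 63.1 71.0 75.6
   10 6 x -16.9 44.7 z 63.4 67.8 78.8
   18 9 x -17.1 44.4 z 60.0 62.1 71.8
   26 2 x -10.6 -10.4 z 72.0 75.7 79.3
   42 10 x -32.7 34.1 z 90.3 109.9 117.7
   50 26 x -32.9 33.7 z 79.5 98.8 117.5
   58 53 x -29.6 33.9 z 66.9 86.5 114.8
   66 16 x -8.9 11.9 z 73.0 87.6 99.4
```

Request:
play_rows --rows '[{"xyz": [0, 0, 0], "rot": [0, 0, 0], "claw": 1}, {"xyz": [0, 0, 0], "rot": [0, 0, 0], "claw": 1}, {"xyz": [0, 0, 0], "rot": [0, 0, 0], "claw": 1}]'

```text
t: 18.1
ee_pos: [0.522, 0.0096, 0.1647]
tcp_rot: [[-0.141, 0.98, 0.141], [0.693, 0.199, -0.693], [-0.707, 0.0, -0.707]]
contact_force: [-0.6, 0.5, -2.3]
width: 0.0001
grip_force: 0.8
```

```bash
python3 m5.py 10 | sed '/^side/,$d'
```

```text
18.1 [0.52200095 0.00956088 0.16469074] 0.00010971859307011637 [ 28.58727839  24.18302156 111.28708597 -46.374173    69.00349541
  44.12324698]
top
   -38 2 x -2.6 0.5 z 84.4 85.9 87.4
   -30 8 x -4.6 6.3 z 80.7 87.4 92.8
   -22 29 x -18.3 43.8 z 69.5 100.9 108.5
   -14 34 x -18.2 44.9 z 66.1 87.1 105.3
   -6 44 x -18.2 43.1 z 63.8 96.9 105.6
   2 37 x -17.0 44.7 z 62.3 92.7 105.2
   10 30 x -18.3 43.1 z 67.3 99.6 105.4
   18 53 x -31.4 30.9 z 89.9 180.7 188.3
   26 32 x -33.5 31.1 z 159.2 179.7 185.6
   34 39 x -34.6 32.0 z 89.8 185.9 198.0
   42 38 x -33.5 32.3 z 85.2 195.1 204.4
   50 39 x -33.0 31.4 z 75.5 203.3 209.8
   58 12 x -30.6 27.8 z 74.5 93.1 209.9
   66 3 x -4.1 -0.9 z 204.1 205.3 207.1
   74 3 x 0.0 3.1 z 201.4 201.6 201.7
```

Request:
play_rows --rows '[{"xyz": [15, 0, -3], "rot": [0, 0, 0], "claw": 1}, {"xyz": [35, 0, -10], "rot": [0, 0, 0], "claw": 1}, {"xyz": [40, 0, -30], "rot": [0, 0, 0], "claw": 1}, {"xyz": [40, 0, -60], "rot": [0, 0, 0], "claw": 1}, {"xyz": [40, 0, -90], "rot": [0, 0, 0], "claw": 1}, {"xyz": [40, 0, -90], "rot": [0, 0, 0], "claw": 1}]'

```text
t: 18.7
ee_pos: [0.505, 0.1036, 0.2026]
tcp_rot: [[-0.139, 0.98, 0.145], [0.695, 0.201, -0.691], [-0.706, 0.005, -0.709]]
contact_force: [0.2, 0.1, -0.3]
width: 0.0
grip_force: 0.0
```

```bash
python3 m5.py 11
```

```text
18.7 [0.50498794 0.10364669 0.20256226] 4.948495315428757e-05 [ 37.69656708  23.5623284  105.59859017 -40.50643229  77.9277073
  44.86174015]
top
   -54 8 x -19.8 21.9 z 85.9 91.6 100.5
   -46 28 x -29.1 30.4 z 85.3 91.9 99.5
   -38 12 x -31.7 31.9 z 87.6 91.9 95.8
   -30 16 x -32.7 33.1 z 80.9 91.2 97.6
   -22 38 x -31.9 44.1 z 67.4 99.8 107.9
   -14 41 x -32.5 44.6 z 62.8 88.6 104.6
   -6 47 x -32.4 44.1 z 65.7 95.0 107.7
   2 43 x -33.1 44.2 z 64.1 89.0 104.4
   10 39 x -32.2 43.1 z 64.2 92.9 108.2
   18 29 x -33.2 32.7 z 73.5 89.5 104.0
   26 26 x -32.5 33.1 z 81.3 92.3 98.8
   34 27 x -31.1 32.7 z 79.7 91.5 98.1
   42 28 x -33.4 33.1 z 67.4 89.8 96.1
   50 30 x -31.8 32.0 z 76.2 88.4 96.2
   58 33 x -29.6 32.2 z 74.7 85.0 94.7
   114 5 x -7.8 7.8 z 206.9 208.1 209.6
side
```

Request:
play_rows --rows '[{"xyz": [0, 0, -30], "rot": [0, 0, 0], "claw": 1}, {"xyz": [0, 0, -60], "rot": [0, 0, 0], "claw": 1}, {"xyz": [0, 0, -60], "rot": [0, 0, 0], "claw": 1}, {"xyz": [0, 0, -60], "rot": [0, 0, 0], "claw": 1}]'

```text
t: 19.13
ee_pos: [0.4954, 0.1407, 0.2419]
tcp_rot: [[-0.14, 0.98, 0.141], [0.693, 0.199, -0.693], [-0.707, 0.0, -0.707]]
contact_force: [0.3, -0.1, 0.0]
width: 0.0003
grip_force: 0.0
```

```bash
python3 m5.py 12 | sed -n '1,7p'; python3 -c "
from plant import r
print(r.sign_off())"
```

```text
19.1333 [0.49538473 0.14074094 0.24187096] 0.0003168497262041529 [ 41.08837015  22.10876688 101.80593988 -38.19358913  83.9904152
  43.51577263]
top
   -54 8 x -19.8 22.3 z 85.5 90.6 96.2
   -46 29 x -29.1 30.8 z 87.1 90.6 96.6
   -38 12 x -31.7 31.7 z 87.4 90.2 96.1
   -30 16 x -33.2 33.0 z 83.6 90.0 95.7
the job is handed in; nothing more can be done
None
```

The clamp is down, the pin is home from the +y side and its ring has snapped shut over the tip by the depth measurements; I handed the job in at about 19 s with no verdict returned, having viewed 11 pictures, one over the limit of 10.

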